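# Tighten the filter holder's cover crosswise

## Robot

A 6-joint arm with a two-finger parallel gripper is mounted at the origin on the work surface. World frame = base frame: x ahead of the robot, y to its left, z up, the work surface at z = 0. Lengths are in m, angles in degrees, forces in N, time in s.
With the tool pointing down it reaches from about 0.3 to 0.75 m from the base axis. Payload 8.5 kg.
Tool frame: the origin (TCP) lies at the very end of the fingers, on their centre line; the grasp point (between the pads) lies 19 mm behind it (env.hold_point_z is the distance from the TCP to the grasp point, in m); z points along the fingers, y is the line along which they close (so a half turn about z gives the same grasp; the last joint's range is limited). The gripper opens to 85 mm and grips with 20 to 120 N. Pads are 22 mm wide; open, the fingers measure 114 mm over their backs; the gripper's body (76 mm by 85 mm) begins 54 mm behind the grasp point. The pads swing forward as they close: fully open they stand 13 mm farther back than shut.
Start: joints at [-89.341, 21.807, 74.336, -0, 83.858, -12.336], TCP at [0.124, -0.536, 0.231] pointing down, gripper open.
Joint ranges: [-178.18, 178.18], [-50.72, 133.34], [12.68, 142.11], [-81.47, 261.47], [9.98, 163.14], [-165.26, 165.26]. Speed limits (degrees/s): [136.94, 136.94, 180, 180, 180, 180].

## Interface

Orientations are given as a 3x3 rotation matrix whose columns are the frame's x, y, z axes.
In Python, from rig import env, optics gives the robot as it stands.
- The arm moves only by the shell command python3 -m jog 'ROWS' [OPENING] [FORCE]. ROWS is JSON, a list of rows, each an object with "linear": the shift along the tool's x, y, z in units of 40 mm (1.0 is 40 mm), a list of three; "roll": the turn about the tool's z in units of 5 degrees (1.0 is 5 degrees). A call has 1 to 12 rows; each row shifts and turns the commanded pose from where the row before left it, along the tool's axes as they then stand; what a row does not reach is not made up. A row lasts 1/12 s, in which the tool goes at most 41.7 mm and 7.16 degrees, less where a joint would pass 70% of its speed; a pose out of reach is approached as far as the arm can. A call is refused whole if a number of a shift passes 1 or a number of a turn 1, either way. A call with a gripper value outside its range is refused whole. OPENING is the opening, from -1 (shut) to 1 (fully open), set as the call begins (- or left out, the last holds). The fingers move at their own pace and stop on an object; FORCE is the grip in N (left out, the last holds). Time passes only in rows, so rows that do not move let the fingers close. It gives the time, the measured TCP pose, the force, the opening and the grip force at its end, in the units of the state.
- env.observe(): the state, without advancing time (a new reading comes with each control period).
- optics.get_image(name): name is "side" or "top" or "wrist"; returns the picture (384x512x3 uint8, red, green, blue); there is no depth.
- optics.calibration(name): a dict with "fov_y" (degrees; the focal length in pixels is half the picture's height over the tangent of half this angle, whatever the lens; pixels are square), "cx", "cy" (the principal point, pixels), "D" ([k1, k2, p1, p2, k3] as OpenCV has them; the pictures are not rectified), "T" (4x4, takes a point from camera to world coordinates). Camera axes: x right, y down, z forward; pixel columns grow to the right and rows downward; lengths in m; the calibration is good to about 2 mm. A picture is of the moment at which its call begins: read the wrist's pose just before it. calibration takes no time and is no camera call; for the wrist camera it gives the pose at the moment of the call.
- env.close_job(): hands the job in; it is judged then, once.
The state is a dict: "time_s": time; "q": joint angles; "qvel": joint speeds; "joint_efforts": joint torques, N m; "position": TCP position; "tool_rot": TCP orientation; "ft_force": force on the tool from outside, world axes, zero at the start; "wrist_torque": the same for the moment, N m; "grip_width": finger opening in m; "gripper_force": force on a finger pad.
Only numpy, scipy, OpenCV 4.12 (cv2) and the standard library are available. Lean on these libraries where they do the work, as an engineer would, in place of code of your own. Each camera call takes 0.05 s, during which the arm holds its last target. There are 200 camera calls.

## Task

Take the slotted wrench from its stand and use it to tighten the four wing screws of the filter holder's cover, in two passes, going crosswise each time (a screw, then the one opposite, then the other two): in the first pass turn every screw clockwise about half way to its stop, in the second turn each one fully home against its stop, feeling for it and not straining past it. Press gently, touch the screws only with the wrench, leave the things around undisturbed, and finally put the wrench back upright in its stand and let go.

Things in the scene. Friction and masses are not known exactly. Their poses are not given: they have to be found in the camera images.
- vessel: Fixed steel filter holder, 170 mm across; origin at the centre of its underside, z up. Flat cover top at 48 mm; central port 32 mm wide, up to 66 mm; stub pipe along its +x. Four wing screws stand on the cover, 55 mm from its axis, at 45 (screw1), 135 (screw2), 225 (screw3), 315 (screw4) degrees from its x, anticlockwise from above. 1 faces 3 across it, 2 faces 4.
- wrench: Slotted wrench, 118 mm tall, 0.2 to 0.33 kg. Origin at the centre of its foot, z up its handle, x along its slot. Two prongs 46 mm long (x), 6 mm thick, 16 mm deep, slot of 10 mm between, open at both ends; head 46 x 22 mm from 16 to 25 mm up; round shank 16 mm wide to 45 mm; square white handle 24 x 24 mm, flats facing x and y, from 45 to 115 mm, to be gripped.
- stand: Grey wrench stand, fixed. Foot plate 100 x 80 x 6 mm; on it an open oblong well, inside 52 (x) by 28 mm (y), walls 6 mm, rim at 32 mm. Origin at the centre of its underside. The wrench's foot stands on the well's floor, 6 mm above the origin, its slot along the stand's x (either way round).
- tube_rack: Bystander: loose white block 60 x 140 x 50 mm with ten blue-capped tubes, 85 mm tall. Origin at the centre of its underside.
- bottle: Bystander: loose white plastic bottle 58 mm across, 100 mm tall. Origin at the centre of its underside.
- jar: Bystander: loose glass jar 54 mm across, 70 mm tall. Origin at the centre of its underside.
- screw1 (a joint): Turn of wing screw 1, rad: 0 to 0.12 at the start, grows clockwise from above, stop at 1.0 (wing along the rim, square to the radius). Takes 0.12 N m at first, 0.17 near the stop; stays where left. The stud under it is springy (10 N m per rad), so at the stop the wing can be wrung a little past: 0.3 N m there is tight, over 0.55 strains it. It does not rise or sink.
- screw1_top (a point): Middle of the wing top of screw 1, 25 mm above the cover, on its axis; x along the wing, z up. Wing: upright plate 44 mm long, 8 mm thick, rounded top edge, flat sides 7 to 21 mm above the cover; under it a collar 24 mm wide, 7 mm high. The slot fits over it with 1 mm each side; fully on, the slot's roof rests here, the wrench's foot 16 mm below.
- screw2 (a joint): Turn of wing screw 2, rad: 0 to 0.12 at the start, grows clockwise from above, stop at 1.0 (wing along the rim, square to the radius). Takes 0.12 N m at first, 0.17 near the stop; stays where left. The stud under it is springy (10 N m per rad), so at the stop the wing can be wrung a little past: 0.3 N m there is tight, over 0.55 strains it. It does not rise or sink.
- screw2_top (a point): Middle of the wing top of screw 2, 25 mm above the cover, on its axis; x along the wing, z up. Wing: upright plate 44 mm long, 8 mm thick, rounded top edge, flat sides 7 to 21 mm above the cover; under it a collar 24 mm wide, 7 mm high. The slot fits over it with 1 mm each side; fully on, the slot's roof rests here, the wrench's foot 16 mm below.
- screw3 (a joint): Turn of wing screw 3, rad: 0 to 0.12 at the start, grows clockwise from above, stop at 1.0 (wing along the rim, square to the radius). Takes 0.12 N m at first, 0.17 near the stop; stays where left. The stud under it is springy (10 N m per rad), so at the stop the wing can be wrung a little past: 0.3 N m there is tight, over 0.55 strains it. It does not rise or sink.
- screw3_top (a point): Middle of the wing top of screw 3, 25 mm above the cover, on its axis; x along the wing, z up. Wing: upright plate 44 mm long, 8 mm thick, rounded top edge, flat sides 7 to 21 mm above the cover; under it a collar 24 mm wide, 7 mm high. The slot fits over it with 1 mm each side; fully on, the slot's roof rests here, the wrench's foot 16 mm below.
- screw4 (a joint): Turn of wing screw 4, rad: 0 to 0.12 at the start, grows clockwise from above, stop at 1.0 (wing along the rim, square to the radius). Takes 0.12 N m at first, 0.17 near the stop; stays where left. The stud under it is springy (10 N m per rad), so at the stop the wing can be wrung a little past: 0.3 N m there is tight, over 0.55 strains it. It does not rise or sink.
- screw4_top (a point): Middle of the wing top of screw 4, 25 mm above the cover, on its axis; x along the wing, z up. Wing: upright plate 44 mm long, 8 mm thick, rounded top edge, flat sides 7 to 21 mm above the cover; under it a collar 24 mm wide, 7 mm high. The slot fits over it with 1 mm each side; fully on, the slot's roof rests here, the wrench's foot 16 mm below.
Not all that is in view belongs to the job. There is more than one size of the wrench; the job needs the middle-sized.

How it is judged:
By the outcome, as a careful person would: the job done as asked, in the order asked, and still so for the second after the job is handed in, with the robot touching nothing.
It also fails if it takes over 72 s, if anything falls off the work surface, if the arm or the gripper's body presses on something with over 40 N, if the wrist force passes 120 N, or if a joint passes its speed limit or range.

## Working session

There is one attempt and no reset: what is moved stays moved. The work goes in short steps, Python scripts to look and compute and a shell command to move; the robot and the scene stay as the last step left them, time stands still between calls to the robot, and variables do not carry over. Pictures are saved under pics/ and viewed, at most 10 in all, crops included, and the job is handed in when it is done.

```bash
mkdir -p pics; ls; python3 - <<'E'
from rig import env, optics
import cv2, numpy as np
o=env.observe();print({k:np.round(v,3).tolist() for k,v in o.items()})
for n in("side","top"):
    im=optics.get_image(n);cv2.imwrite(f"pics/{n}0.png",im[:,:,::-1])
    c=optics.calibration(n);print(n,c["fov_y"],c["cx"],c["cy"],c["D"],np.round(c["T"],4).tolist())
a=cv2.imread("pics/top0.png");b=cv2.imread("pics/side0.png")
cv2.imwrite("pics/top0b.png",cv2.resize(a,(800,600),interpolation=cv2.INTER_CUBIC))
cv2.imwrite("pics/side0b.png",cv2.resize(b,(800,600),interpolation=cv2.INTER_CUBIC))
E
```

```text
pics
{'time_s': 0.0, 'q': [-89.34, 21.842, 74.385, 0.002, 83.859, -12.338], 'qvel': [0.027, 0.007, -0.045, 0.072, -0.012, 0.032], 'joint_efforts': [-0.002, -44.847, -23.128, -0.0, 0.005, 0.0], 'position': [0.124, -0.536, 0.231], 'tool_rot': [[0.974, 0.225, 0.0], [0.225, -0.974, 0.001], [0.0, -0.001, -1.0]], 'ft_force': [-0.366, -0.121, -0.703], 'wrist_torque': [0.011, 0.017, -0.021], 'gripper_force': 0.0, 'grip_width': 0.086}
side 47.8836893798435 247.77689667318512 189.74455375359827 [-0.11201615  0.          0.          0.          0.        ] [[-0.807, -0.286, 0.5166, 0.0437], [-0.59, 0.4247, -0.6866, 0.7047], [-0.0231, -0.8589, -0.5115, 0.5835], [0.0, 0.0, 0.0, 1.0]]
top 49.49549635160681 258.05640000845364 186.87846571660873 [-0.10618505  0.          0.          0.          0.        ] [[0.0155, -0.9878, 0.1552, 0.4216], [-0.9993, -0.0205, -0.031, 0.0333], [0.0338, -0.1546, -0.9874, 1.0942], [0.0, 0.0, 0.0, 1.0]]
```

View pics/top0b.png

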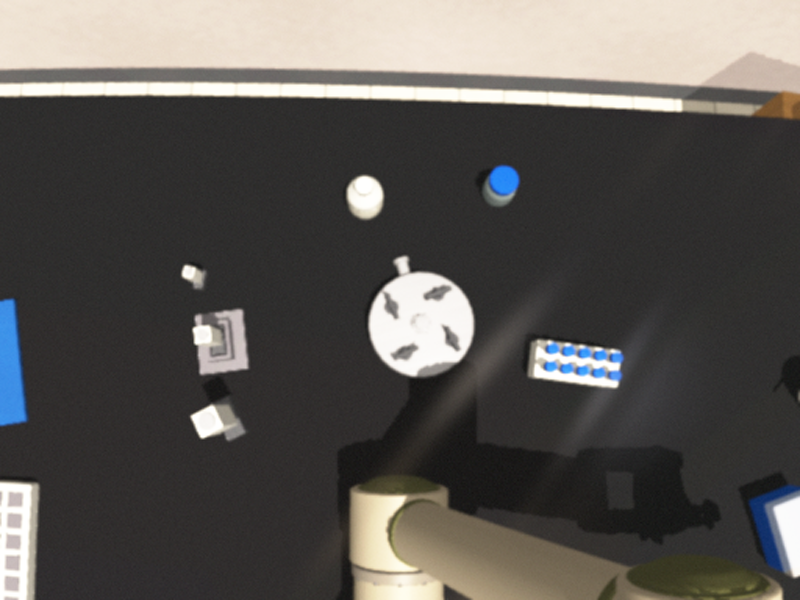

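View pics/side0b.png

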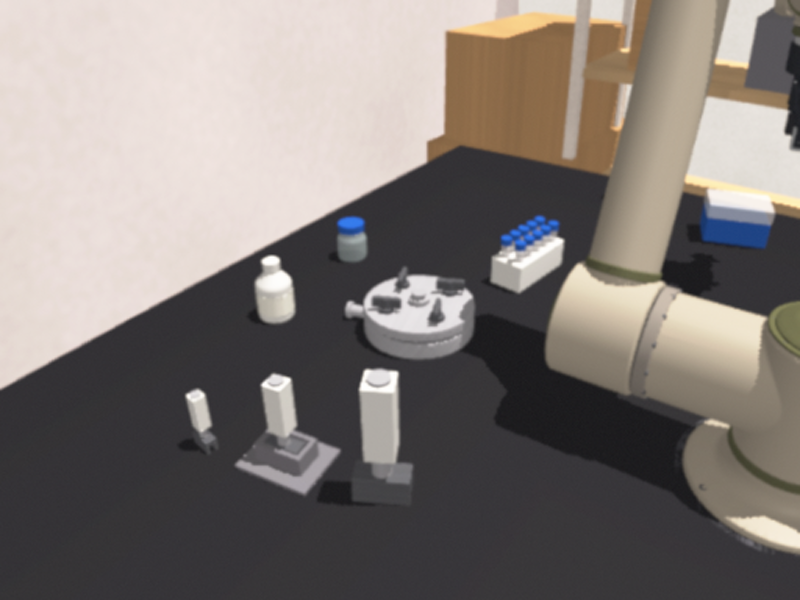

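The top picture shows the vessel at (421,323) in the enlarged image, its stub at (402,264), the stand at (221,341) and the mid wrench's top at (204,335). The side picture confirms that the wrench in the stand is the middle-sized one of the three.

```bash
cat > h.py <<'E'
import cv2, numpy as np
from rig import env, optics
def K(c,h=384):
    f=h/2/np.tan(np.radians(c["fov_y"])/2); return np.array([[f,0,c["cx"]],[0,f,c["cy"]],[0,0,1.]])
def rays(c,px):
    u=cv2.undistortPoints(np.array(px,float).reshape(-1,1,2),K(c),np.array(c["D"],float)).reshape(-1,2)
    d=np.c_[u,np.ones(len(u))]@c["T"][:3,:3].T; return c["T"][:3,3],d
def onz(c,px,z):
    o,d=rays(c,px); return o+d*((z-o[2])/d[:,2])[:,None]
def proj(c,P):
    T=np.linalg.inv(c["T"]); rv=cv2.Rodrigues(T[:3,:3])[0]
    return cv2.projectPoints(np.array(P,float).reshape(-1,1,3),rv,T[:3,3],K(c),np.array(c["D"],float))[0].reshape(-1,2)
def shot(n,name):
    c=optics.calibration(n); im=optics.get_image(n)[:,:,::-1].copy(); cv2.imwrite(f"pics/{name}.png",im); np.save(f"pics/{name}.npy",c,allow_pickle=True); return c,im
E
python3 - <<'E'
from h import *
c=optics.calibration("top"); s=1/1.5625
def p(x,y,z):return np.round(onz(c,[((x+.5)*s-.5,(y+.5)*s-.5)],z)[0],4)
print("vessel",p(421,323,.048),"stub",p(402,262,.03))
for w in[(391,305),(436,293),(452,338),(404,352)]:
    q=p(*w,.07);print("wing",q)
print("stand corners",[p(*w,.006).tolist() for w in[(196,316),(243,309),(248,371),(200,375)]])
print("wrench top",p(203,334,.124),"small",p(190,271,.09),"big",p(211,420,.16))
print("bottle",p(365,200,.05),"jar",p(502,180,.07),"rack",p(577,362,.05))
w=optics.calibration("wrist");o=env.observe();R=o["tool_rot"]
print("wristcam in tool",np.round(R.T@(w["T"][:3,3]-o["position"]),4),np.round(R.T@w["T"][:3,:3],3).tolist(),w["fov_y"],w["D"])
E
```

```text
vessel [ 0.5364 -0.0286  0.048 ] stub [0.64   0.0032 0.03  ]
wing [0.5618 0.0207 0.07  ]
wing [ 0.5825 -0.0508  0.07  ]
wing [ 0.511  -0.0767  0.07  ]
wing [ 0.4876 -0.0011  0.07  ]
stand corners [[0.545, 0.3482, 0.006], [0.5586, 0.269, 0.006], [0.455, 0.2555, 0.006], [0.4464, 0.3356, 0.006]]
wrench top [0.5048 0.3018 0.124 ] small [0.6063 0.338  0.09  ] big [0.3798 0.2737 0.16  ]
bottle [0.7397 0.067  0.05  ] jar [ 0.7742 -0.1592  0.07  ] rack [ 0.4768 -0.2836  0.05  ]
wristcam in tool [ 0.0806  0.0003 -0.143 ] [[0.0, -0.949, -0.314], [1.0, 0.0, 0.001], [-0.001, -0.314, 0.949]] 69.71809427042452 [-0.03749544  0.          0.          0.          0.        ]
```

```bash
python3 -m jog '[{"linear":[0.778,-0.584,0]},{"linear":[0.778,-0.584,0]},{"linear":[0.778,-0.584,0]},{"linear":[0.778,-0.584,0]},{"linear":[0.778,-0.584,0]},{"linear":[0.778,-0.584,0]},{"linear":[0.778,-0.584,0]},{"linear":[0.778,-0.584,0]},{"linear":[0.778,-0.584,0]},{"linear":[0.778,-0.584,0]},{"linear":[0.778,-0.584,0]},{"linear":[0.778,-0.584,0]}]' 0.1 60
python3 -m jog '[{"linear":[0.778,-0.584,0]},{"linear":[0.778,-0.584,0]},{"linear":[0.778,-0.584,0]},{"linear":[0.778,-0.584,0]},{"linear":[0.778,-0.584,0]},{"linear":[0,0,0]},{"linear":[0,0,0]}]'
python3 - <<'E'
from h import *
c,im=shot("wrist","w1")
print(np.round(c["T"],4).tolist())
for n in range(1):
    print(proj(c,[[.5364,-.0286,.048]]))
cv2.imwrite("pics/w1b.png",cv2.resize(im,(800,600),interpolation=cv2.INTER_CUBIC))
E
```

```text
[[0.2253, -0.925, -0.306, 0.2022], [-0.9743, -0.2141, -0.0701, -0.518], [-0.0007, 0.314, -0.9494, 0.3738], [0.0, 0.0, 0.0, 1.0]]
[[ -37.60394064 -181.49872348]]invalid input
invalid input
```

View pics/w1b.png

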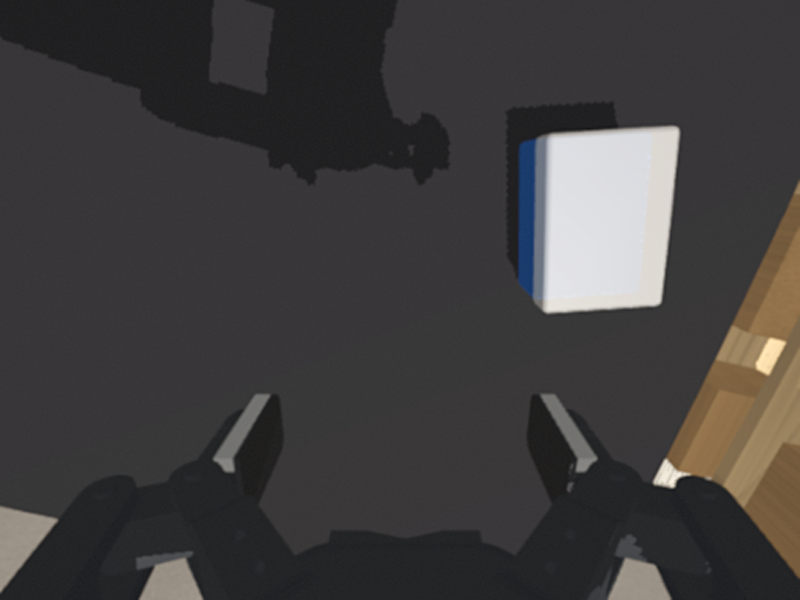

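The wrist picture shows only the start area (a blue-white box at (605,215)), because the call was refused: the "roll" key seems to be required.

```bash
python3 -m jog '[{"linear":[0.778,-0.584,0],"roll":0},{"linear":[0.778,-0.584,0],"roll":0},{"linear":[0.778,-0.584,0],"roll":0},{"linear":[0.778,-0.584,0],"roll":0},{"linear":[0.778,-0.584,0],"roll":0},{"linear":[0.778,-0.584,0],"roll":0},{"linear":[0.778,-0.584,0],"roll":0},{"linear":[0.778,-0.584,0],"roll":0},{"linear":[0.778,-0.584,0],"roll":0},{"linear":[0.778,-0.584,0],"roll":0},{"linear":[0.778,-0.584,0],"roll":0},{"linear":[0.778,-0.584,0],"roll":0}]' 0.1 60
python3 -m jog '[{"linear":[0.778,-0.584,0],"roll":0},{"linear":[0.778,-0.584,0],"roll":0},{"linear":[0.778,-0.584,0],"roll":0},{"linear":[0.778,-0.584,0],"roll":0},{"linear":[0.778,-0.584,0],"roll":0},{"linear":[0,0,0],"roll":0},{"linear":[0,0,0],"roll":0}]'
python3 - <<'E'
from h import *
c,im=shot("wrist","w2")
print(proj(c,[[.5364,-.0286,.048]]))
cv2.imwrite("pics/w2b.png",cv2.resize(im,(800,600),interpolation=cv2.INTER_CUBIC))
E
```

```text
time_s: 1.15
position: [0.4254, -0.177, 0.2313]
tool_rot: [[0.974, 0.225, 0.0], [0.225, -0.974, 0.0], [0.0, -0.0, -1.0]]
ft_force: [0.1, -1.5, 0.2]
grip_width: 0.0471
gripper_force: 0.0
time_s: 1.73
position: [0.5503, -0.0285, 0.2306]
tool_rot: [[0.974, 0.228, -0.001], [0.228, -0.974, 0.0], [-0.001, -0.0, -1.0]]
ft_force: [0.2, -0.4, -0.7]
grip_width: 0.0468
gripper_force: 0.0
[[256.00958291 189.15019291]]
```

View pics/w2b.png

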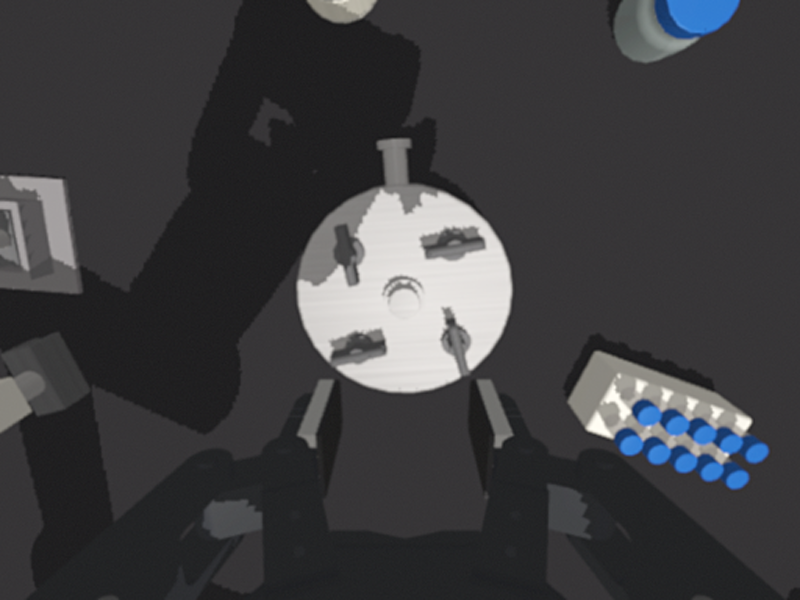

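The cover is at about (404,288), the stub at (396,150) and the wings at (347,254), (358,347), (456,340) and (453,242), which are screws 1, 2, 3 and 4. The rack and jar are well clear.

```bash
cat > v.py <<'E'
from h import *
from scipy.optimize import least_squares
c=np.load("pics/w2.npy",allow_pickle=True).item(); im=cv2.imread("pics/w2.png")
g=cv2.cvtColor(im,cv2.COLOR_BGR2GRAY)
m=(g>95).astype(np.uint8); m[:,:]*=1
P0=proj(c,[[.5364,-.0286,.048]])[0]
n,l=cv2.connectedComponents(m); lab=l[int(P0[1]),int(P0[0])+20]
m=cv2.morphologyEx((l==lab).astype(np.uint8),cv2.MORPH_CLOSE,np.ones((9,9)))
ct=max(cv2.findContours(m,cv2.RETR_EXTERNAL,cv2.CHAIN_APPROX_NONE)[0],key=cv2.contourArea).reshape(-1,2)
W=onz(c,ct,.048)
f=lambda p:np.hypot(W[:,0]-p[0],W[:,1]-p[1])-p[2]
r=least_squares(f,[.536,-.028,.085],loss="soft_l1",f_scale=.0007)
print("circle",r.x,"med|res|",np.median(abs(f(r.x)))); ctr=r.x[:2]
st=onz(c,[(( 394.5+.5)*.64-.5,(148+.5)*.64-.5)],.036)[0]
print("stub yaw ~",np.degrees(np.arctan2(*(st[:2]-ctr)[::-1])))
# rectified top view at z=.073, 0.25mm/px, up=+x tool
yaw=np.radians(13); S=520
ii,jj=np.mgrid[0:S,0:S]; a=(S/2-ii)*.00025; b=(jj-S/2)*.00025
X=ctr[0]+a*np.cos(yaw)+b*np.sin(yaw); Y=ctr[1]+a*np.sin(yaw)-b*np.cos(yaw)
pp=proj(c,np.c_[X.ravel(),Y.ravel(),np.full(X.size,.073)]).astype(np.float32).reshape(S,S,2)
R=cv2.remap(im,pp[...,0],pp[...,1],cv2.INTER_CUBIC)
cv2.imwrite("pics/rect.png",R)
E
python3 v.py
```

```text
circle [ 0.53674956 -0.03176195  0.08464814] med|res| 0.0005594605496381869
stub yaw ~ 16.937921497008418
```

View pics/rect.png

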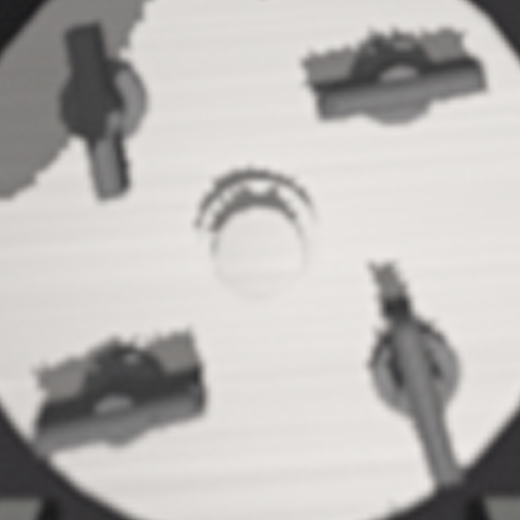

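```bash
python3 -m jog '[{"linear":[0.08,-0.924,0],"roll":0},{"linear":[0.08,-0.924,0],"roll":0},{"linear":[0.08,-0.924,0],"roll":0},{"linear":[0.08,-0.924,0],"roll":0},{"linear":[0.08,-0.924,0],"roll":0},{"linear":[0.08,-0.924,0],"roll":0},{"linear":[0.08,-0.924,0],"roll":0},{"linear":[0.08,-0.924,0],"roll":0},{"linear":[0.08,-0.924,0],"roll":0},{"linear":[0,0,0],"roll":1},{"linear":[0,0,0],"roll":0},{"linear":[0,0,0],"roll":0}]'
python3 - <<'E'
from h import *
c,im=shot("wrist","w3")
o=env.observe();p=np.array(o["position"]);R=np.array(o["tool_rot"])
print("tips",proj(c,[p+R@[0,s*.0235,0] for s in(-1,1)])*1.5625, c["cx"],c["cy"])
cv2.imwrite("pics/w3b.png",cv2.resize(im,(800,600),interpolation=cv2.INTER_CUBIC))
E
```

```text
time_s: 2.78
position: [0.5033, 0.2993, 0.2313]
tool_rot: [[0.99, 0.14, -0.0], [0.14, -0.99, -0.0], [-0.0, 0.0, -1.0]]
ft_force: [-0.3, -0.2, 0.2]
grip_width: 0.047
gripper_force: 0.0
tips [[341.54599438 396.20008181]
 [466.99177622 396.27494776]] 258.8742355975995 199.8528296261634
```

View pics/w3b.png

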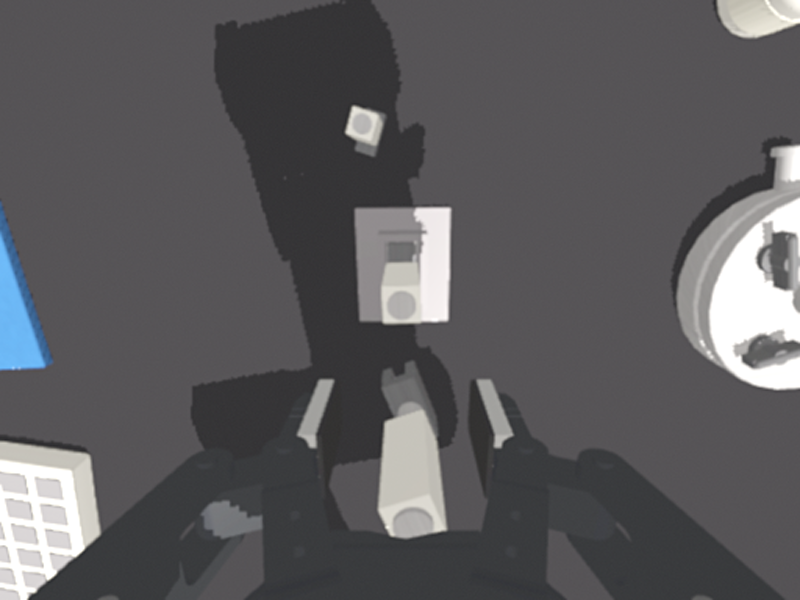

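The wrench's top disc is at (401,305), the stand plate's corners at (355,208), (450,207), (450,321) and (359,321). The gripper tips straddle the line at column about 405. The small wrench is at (364,125) and the big one at (412,470).

```bash
python3 - <<'E'
from h import *
c=np.load("pics/w3.npy",allow_pickle=True).item(); s=.64
def p(x,y,z):return onz(c,[((x+.5)*s-.5,(y+.5)*s-.5)],z)[0]
C=np.array([p(*w,.006) for w in[(355,208),(450.5,207),(450.5,321),(358.5,321.5)]])
print("stand",C.mean(0).round(4),"sides",np.linalg.norm(np.diff(np.r_[C,C[:1]],axis=0),axis=1).round(4),
 "yaw",[np.degrees(np.arctan2(*d[1::-1])).round(1) for d in(C[0]-C[3],C[1]-C[2])],
 [np.degrees(np.arctan2(*d[1::-1])).round(1)+90 for d in(C[1]-C[0],C[2]-C[3])])
print("disc",p(401,305,.124).round(4))
F=[p(*w,.121) for w in[(381,289),(419.5,289),(420.5,323.5),(382,324)]];print("top",np.mean(F,0).round(4),np.linalg.norm(F[0]-F[1]),np.linalg.norm(F[1]-F[2]))
o=env.observe();R=np.array(o["tool_rot"])
print("offset in tool",(R.T@(np.mean([np.mean(F,0)],0)-o["position"])).round(4), "yaw",np.degrees(np.arctan2(R[1,0],R[0,0])))
E
```

```text
stand [0.5039 0.2997 0.006 ] sides [0.0798 0.101  0.0835 0.1006] yaw [np.float64(7.8), np.float64(9.9)] [np.float64(8.599999999999994), np.float64(8.400000000000006)]
disc [0.5055 0.3014 0.124 ]
top [0.5036 0.3013 0.121 ] 0.0234370795447438 0.022328914710760678
offset in tool [ 0.0005 -0.0023  0.1104] yaw 8.008026664961589
```

```bash
python3 -m jog '[{"linear":[0.02,-0.05,0.9],"roll":-0.1},{"linear":[0,0,0.9],"roll":0},{"linear":[0,0,0.9],"roll":0},{"linear":[0,0,0.9],"roll":0},{"linear":[0,0,0.38],"roll":0},{"linear":[0,0,0],"roll":0},{"linear":[0,0,0],"roll":0}]' 0.1 60
python3 -m jog '[{"linear":[0,0,0],"roll":0},{"linear":[0,0,0],"roll":0},{"linear":[0,0,0],"roll":0},{"linear":[0,0,0],"roll":0},{"linear":[0,0,0],"roll":0},{"linear":[0,0,0],"roll":0}]' -1 80
```

```text
time_s: 3.42
position: [0.5042, 0.3015, 0.0724]
tool_rot: [[0.989, 0.147, -0.0], [0.147, -0.989, -0.0], [-0.0, 0.0, -1.0]]
ft_force: [1.2, 0.7, 0.0]
grip_width: 0.0467
gripper_force: 0.0
time_s: 3.92
position: [0.5047, 0.3026, 0.0742]
tool_rot: [[0.989, 0.148, 0.004], [0.148, -0.989, 0.0], [0.004, 0.0, -1.0]]
ft_force: [0.6, -3.1, 7.2]
grip_width: 0.0232
gripper_force: 78.3
```

```bash
python3 -m jog '[{"linear":[0,0,-0.3],"roll":0},{"linear":[0,0,-0.8],"roll":0},{"linear":[0,0,-0.8],"roll":0},{"linear":[0,0,-0.8],"roll":0},{"linear":[0,0,-0.5],"roll":0}]'
python3 -m jog '[{"linear":[-0.271,0.931,0],"roll":0},{"linear":[-0.271,0.931,0],"roll":0},{"linear":[-0.271,0.931,0],"roll":0},{"linear":[-0.271,0.931,0],"roll":0},{"linear":[-0.271,0.931,0],"roll":0},{"linear":[-0.271,0.931,0],"roll":0},{"linear":[-0.271,0.931,0],"roll":0},{"linear":[-0.271,0.931,0],"roll":0},{"linear":[-0.271,0.931,0],"roll":0},{"linear":[0,0,0],"roll":0},{"linear":[0,0,0],"roll":0}]'
python3 - <<'E'
from h import *
c,im=shot("wrist","w4")
g=cv2.cvtColor(im,cv2.COLOR_BGR2GRAY)
m=(g>95).astype(np.uint8)
P0=proj(c,[[.5375,-.0316,.048]])[0]; print(P0)
from scipy.optimize import least_squares
n,l=cv2.connectedComponents(m); lab=l[int(P0[1]),int(P0[0])+35]
m=cv2.morphologyEx((l==lab).astype(np.uint8),cv2.MORPH_CLOSE,np.ones((9,9)))
ct=max(cv2.findContours(m,cv2.RETR_EXTERNAL,cv2.CHAIN_APPROX_NONE)[0],key=cv2.contourArea).reshape(-1,2)
W=onz(c,ct,.048); f=lambda p:np.hypot(W[:,0]-p[0],W[:,1]-p[1])-.085
r=least_squares(f,[.537,-.031],loss="soft_l1",f_scale=.0005);print(r.x,np.median(abs(f(r.x))))
ctr=r.x; R=np.array(env.observe()["tool_rot"]);yaw=np.arctan2(R[1,0],R[0,0]);print("yaw",np.degrees(yaw)); S=560
ii,jj=np.mgrid[0:S,0:S]; a=(S/2-ii)*.00025; b=(jj-S/2)*.00025
X=ctr[0]+a*np.cos(yaw)+b*np.sin(yaw); Y=ctr[1]+a*np.sin(yaw)-b*np.cos(yaw)
pp=proj(c,np.c_[X.ravel(),Y.ravel(),np.full(X.size,.073)]).astype(np.float32).reshape(S,S,2)
cv2.imwrite("pics/rect4.png",cv2.remap(im,pp[...,0],pp[...,1],cv2.INTER_CUBIC))
E
```

```text
time_s: 4.33
position: [0.504, 0.3029, 0.2041]
tool_rot: [[0.989, 0.148, 0.004], [0.148, -0.989, 0.002], [0.005, -0.001, -1.0]]
ft_force: [0.3, -0.2, -2.6]
grip_width: 0.0229
gripper_force: 78.6
time_s: 5.25
position: [0.4564, -0.0449, 0.2006]
tool_rot: [[0.99, 0.144, 0.001], [0.144, -0.99, -0.0], [0.001, 0.0, -1.0]]
ft_force: [-0.5, -0.3, -2.6]
grip_width: 0.0232
gripper_force: 79.5
[256.99788144 107.46654735]
[ 0.53663496 -0.03189411] 0.0010336919224859936
yaw 8.402575559374714
```

View pics/rect4.png

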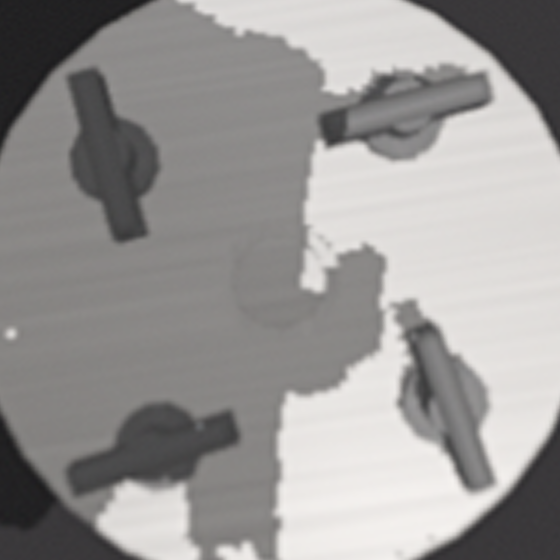

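The rectified view is sharp. In it the wing ends are: screw 1 (86,71)–(131,239), screw 2 (72,482)–(235,427), screw 3 (422,330)–(482,485), screw 4 (330,128)–(485,87). From those I get vessel yaw ≈17.2° and a centre of about (0.5364, −0.0319), with every start turn within 0 to 0.12 rad as it should be.

```bash
python3 -m jog '[{"linear":[0.708,-0.282,0],"roll":0},{"linear":[0.708,-0.282,0],"roll":0},{"linear":[0.708,-0.282,0],"roll":0},{"linear":[0.708,-0.282,0],"roll":0},{"linear":[0,0,0.3],"roll":-1},{"linear":[0,0,0.5],"roll":-1},{"linear":[0,0,0.4],"roll":-1},{"linear":[0,0,0],"roll":0},{"linear":[0,0,0],"roll":0}]'
python3 - <<'E'
from h import *
for n in("side","top"):
    c,im=shot(n,n+"5"); u,v=proj(c,[[.5618,.0163,.075]])[0].astype(int); print(n,u,v)
    cr=im[v-50:v+50,u-50:u+50]; globals()[n]=cv2.resize(cr,(400,400),interpolation=cv2.INTER_CUBIC)
cv2.imwrite("pics/c5.png",np.hstack([side,top]))
E
```

```text
time_s: 6.05
position: [0.5618, 0.0195, 0.1521]
tool_rot: [[0.917, 0.398, -0.001], [0.398, -0.917, 0.0], [-0.001, -0.001, -1.0]]
ft_force: [0.5, 0.1, -1.8]
grip_width: 0.0233
gripper_force: 79.4
side 247 188
top 251 194
```

View pics/c5.png

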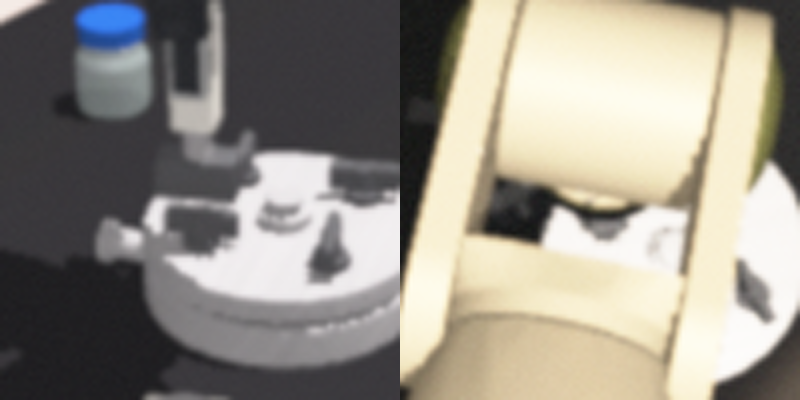

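The side crop shows the wrench head (205,170) right above wing 1 (200,228). The measured TCP is 3 mm off in y, so I'll correct that and lower it.

```bash
python3 -m jog '[{"linear":[-0.03,0.073,0],"roll":0},{"linear":[0,0,0],"roll":0},{"linear":[0,0,0.12],"roll":0},{"linear":[0,0,0.12],"roll":0},{"linear":[0,0,0.1],"roll":0},{"linear":[0,0,0.1],"roll":0},{"linear":[0,0,0],"roll":0}]'
```

```text
time_s: 6.73
position: [0.5613, 0.016, 0.1335]
tool_rot: [[0.917, 0.398, -0.002], [0.398, -0.917, 0.002], [-0.001, -0.003, -1.0]]
ft_force: [-0.9, 5.3, -4.8]
grip_width: 0.0231
gripper_force: 79.8
```

```bash
python3 -m jog '[{"linear":[0,-0.025,0],"roll":0},{"linear":[0,0,0.08],"roll":0},{"linear":[0,0,0.06],"roll":0},{"linear":[0,0,0],"roll":0}]'; python3 -c "
from rig import env;o=env.observe();print(o['wrist_torque'],o['joint_efforts'])"
```

```text
time_s: 7.07
position: [0.5614, 0.0163, 0.1283]
tool_rot: [[0.917, 0.399, -0.001], [0.399, -0.917, 0.001], [-0.001, -0.001, -1.0]]
ft_force: [-0.8, 5.4, -5.2]
grip_width: 0.023
gripper_force: 79.9
[1.03901033 0.22715762 0.04755359] [-2.50040598e+00 -5.02963471e+01 -2.22870755e+01 -1.26641918e+00
 -6.21011797e-01  1.64108287e-02]
```

```bash
python3 -m jog '[{"linear":[0,-0.03,0.02],"roll":0},{"linear":[0,0,0],"roll":0.6},{"linear":[0,0,0],"roll":0.6},{"linear":[0,0,0],"roll":0.6},{"linear":[0,0,0],"roll":0.6},{"linear":[0,0,0],"roll":0.6},{"linear":[0,0,0],"roll":0.6},{"linear":[0,0,0],"roll":0},{"linear":[0,0,0],"roll":0}]'; python3 -c "
from rig import env;o=env.observe();print(o['wrist_torque'])"
```

```text
time_s: 7.82
position: [0.561, 0.0174, 0.128]
tool_rot: [[0.995, 0.097, -0.0], [0.097, -0.995, 0.001], [-0.0, -0.001, -1.0]]
ft_force: [-1.2, 5.4, -3.2]
grip_width: 0.0226
gripper_force: 79.9
[1.14054961 0.23342738 0.07873696]
```

```bash
python3 -m jog '[{"linear":[0,-0.05,0],"roll":0},{"linear":[0,0,0],"roll":0.6},{"linear":[0,0,0],"roll":0.6},{"linear":[0,0,0],"roll":0.3},{"linear":[0,0,0],"roll":0}]'; python3 -c "
from rig import env;o=env.observe();print(o['wrist_torque'])"
```

```text
time_s: 8.23
position: [0.5611, 0.0182, 0.128]
tool_rot: [[0.999, -0.035, -0.0], [-0.035, -0.999, -0.002], [-0.0, 0.002, -1.0]]
ft_force: [-1.0, -1.9, -4.3]
grip_width: 0.0232
gripper_force: 79.7
[-0.3137671   0.29562539  0.07705634]
```

```bash
python3 -m jog '[{"linear":[0,0,0],"roll":-0.2},{"linear":[0,0,-0.4],"roll":0},{"linear":[0,0,-0.5],"roll":0},{"linear":[-0.403,0.826,0],"roll":0},{"linear":[-0.403,0.826,0],"roll":0},{"linear":[-0.403,0.826,0],"roll":0},{"linear":[0,0,0],"roll":-1},{"linear":[0,0,0],"roll":-1},{"linear":[0,0,0],"roll":-1},{"linear":[0,0,0],"roll":-1},{"linear":[0,0,0],"roll":-1},{"linear":[0,0,0],"roll":-1.0}]'
cat > look.py <<'E'
# rectified wing-top view about vessel centre, world aligned: up=+x, right=-y
import sys; from h import *
n=sys.argv[1]; c,im=shot("wrist",n); S=560; ctr=(.5364,-.0319)
ii,jj=np.mgrid[0:S,0:S]; X=ctr[0]+(S/2-ii)*.00025; Y=ctr[1]-(jj-S/2)*.00025
pp=proj(c,np.c_[X.ravel(),Y.ravel(),np.full(X.size,.073)]).astype(np.float32).reshape(S,S,2)
cv2.imwrite(f"pics/{n}r.png",cv2.remap(im,pp[...,0],pp[...,1],cv2.INTER_CUBIC))
o=env.observe();R=o["tool_rot"];print(np.round(o["position"],4),"yaw",np.degrees(np.arctan2(R[1][0],R[0][0])).round(2))
E
python3 look.py w6
```

```text
time_s: 9.23
position: [0.5114, -0.0797, 0.1645]
tool_rot: [[0.872, 0.49, 0.001], [0.49, -0.872, -0.001], [0.001, 0.002, -1.0]]
ft_force: [0.3, 0.7, -2.5]
grip_width: 0.0234
gripper_force: 79.9
[ 0.5114 -0.0796  0.1645] yaw 29.63
```

View pics/w6r.png

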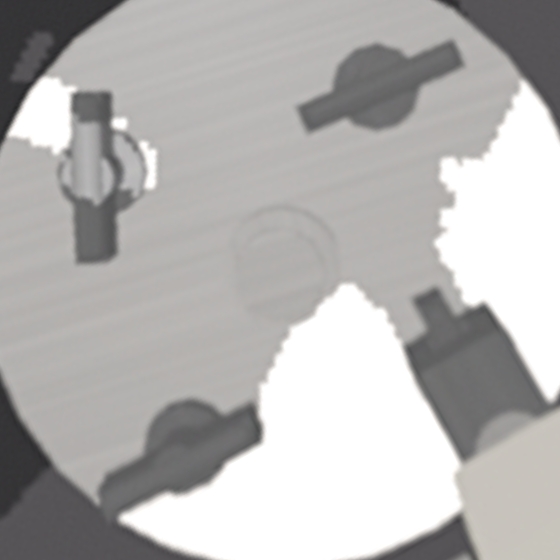

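Screw 1 now reads ≈0.49 rad (ends (92,95) and (96,258)), so it is half way. The wrench hovers over screw 3 at about (450,330), and I'm lowering it.

```bash
python3 -m jog '[{"linear":[0,0,0.2],"roll":0},{"linear":[0,0,0.2],"roll":0},{"linear":[0,0,0.1],"roll":0},{"linear":[0,0,0.1],"roll":0},{"linear":[0,0,0.1],"roll":0},{"linear":[0,0,0.1],"roll":0},{"linear":[0,0,0],"roll":0}]'; python3 -c "
from rig import env;o=env.observe();print(o['wrist_torque'])"
```

```text
time_s: 9.87
position: [0.5107, -0.0791, 0.1313]
tool_rot: [[0.875, 0.484, -0.001], [0.484, -0.875, 0.0], [-0.001, -0.001, -1.0]]
ft_force: [1.0, 0.9, -3.1]
grip_width: 0.0231
gripper_force: 80.0
[-0.05680183  0.0585671   0.02120677]
```

```bash
python3 -m jog '[{"linear":[0,0,0.08],"roll":0},{"linear":[0,0,0],"roll":0.62},{"linear":[0,0,0],"roll":0.62},{"linear":[0,0,0],"roll":0.62},{"linear":[0,0,0],"roll":0.62},{"linear":[0,0,0],"roll":0.62},{"linear":[0,0,0],"roll":0.62},{"linear":[0,0,0],"roll":0.62},{"linear":[0,0,0],"roll":0.62},{"linear":[0,0,0],"roll":0.62},{"linear":[0,0,0],"roll":0.62},{"linear":[0,0,0],"roll":0}]'; python3 -c "
from rig import env;o=env.observe();print(o['wrist_torque'])"
```

```text
time_s: 10.87
position: [0.511, -0.0794, 0.1287]
tool_rot: [[0.999, -0.037, 0.0], [-0.037, -0.999, -0.0], [0.0, 0.0, -1.0]]
ft_force: [1.2, -0.2, -5.1]
grip_width: 0.0233
gripper_force: 79.7
[-0.22914075 -0.15992826  0.08192484]
```

```bash
python3 -m jog '[{"linear":[0,0,0],"roll":-0.2},{"linear":[0,0,-0.4],"roll":0},{"linear":[0,0,-0.5],"roll":0},{"linear":[-0.303,-0.92,0],"roll":0},{"linear":[-0.303,-0.92,0],"roll":0},{"linear":[0,0,0],"roll":-1},{"linear":[0,0,0],"roll":-1},{"linear":[0,0,0],"roll":-1},{"linear":[0,0,0],"roll":-1},{"linear":[0,0,0],"roll":-1},{"linear":[0,0,0],"roll":-1},{"linear":[0,0,0],"roll":-1}]' >/dev/null
python3 -m jog '[{"linear":[0,0,0],"roll":-1},{"linear":[0,0,0],"roll":-1},{"linear":[0,0,0],"roll":-1},{"linear":[0,0,0],"roll":-1},{"linear":[0,0,0],"roll":-1},{"linear":[0,0,0],"roll":-1},{"linear":[0,0,0],"roll":-1},{"linear":[0,0,0],"roll":-1},{"linear":[0,0,0],"roll":-1},{"linear":[0,0,0],"roll":-1},{"linear":[0,0,0],"roll":-1},{"linear":[0,0,0],"roll":-1}]' >/dev/null
python3 -m jog '[{"linear":[0,0,0],"roll":-1},{"linear":[0,0,0],"roll":-1},{"linear":[0,0,0],"roll":-1},{"linear":[0,0,0],"roll":-1},{"linear":[0,0,0],"roll":-0.6},{"linear":[0,0,0],"roll":0},{"linear":[0,0,0],"roll":0}]'
```

```text
time_s: 13.45
position: [0.488, -0.0052, 0.1651]
tool_rot: [[-0.454, 0.891, 0.0], [0.891, 0.454, 0.0], [-0.0, 0.0, -1.0]]
ft_force: [-0.2, -0.6, -2.9]
grip_width: 0.0232
gripper_force: 80.1
```

```bash
python3 -m jog '[{"linear":[0,0,0.2],"roll":0},{"linear":[0,0,0.2],"roll":0},{"linear":[0,0,0.1],"roll":0},{"linear":[0,0,0.1],"roll":0},{"linear":[0,0,0.1],"roll":0},{"linear":[0,0,0.1],"roll":0},{"linear":[0,0,0],"roll":0}]'; python3 -c "
from rig import env;o=env.observe();print(o['wrist_torque'])"
```

```text
time_s: 14.03
position: [0.4877, -0.0052, 0.1321]
tool_rot: [[-0.454, 0.891, -0.001], [0.891, 0.454, 0.0], [0.001, -0.001, -1.0]]
ft_force: [0.8, -0.5, -3.3]
grip_width: 0.0229
gripper_force: 80.2
[-0.0026802   0.02760843 -0.05465637]
```

```bash
python3 -m jog '[{"linear":[0,0,0.08],"roll":0},{"linear":[0,0,0],"roll":0.58},{"linear":[0,0,0],"roll":0.58},{"linear":[0,0,0],"roll":0.58},{"linear":[0,0,0],"roll":0.58},{"linear":[0,0,0],"roll":0.58},{"linear":[0,0,0],"roll":0.58},{"linear":[0,0,0],"roll":0.58},{"linear":[0,0,0],"roll":0.58},{"linear":[0,0,0],"roll":0.58},{"linear":[0,0,0],"roll":0.58},{"linear":[0,0,0],"roll":0}]'; python3 -c "
from rig import env;o=env.observe();print(o['wrist_torque'])"
```

```text
time_s: 15.03
position: [0.4875, -0.0053, 0.1294]
tool_rot: [[0.036, 0.999, -0.001], [0.999, -0.036, -0.0], [-0.0, -0.001, -1.0]]
ft_force: [-1.9, -1.3, -5.0]
grip_width: 0.0233
gripper_force: 80.0
[-0.21801428  0.4173543   0.13819353]
```

```bash
python3 -m jog '[{"linear":[0,0,0],"roll":-0.2},{"linear":[0,0,-0.4],"roll":0},{"linear":[0,0,-0.5],"roll":0},{"linear":[-0.41,0.817,0],"roll":0},{"linear":[-0.41,0.817,0],"roll":0},{"linear":[-0.41,0.817,0],"roll":0},{"linear":[0,0,0],"roll":-0.97},{"linear":[0,0,0],"roll":-0.97},{"linear":[0,0,0],"roll":-0.97},{"linear":[0,0,0],"roll":-0.97},{"linear":[0,0,0],"roll":-0.97},{"linear":[0,0,0],"roll":0}]'
```

```text
time_s: 16.03
position: [0.5855, -0.0561, 0.1658]
tool_rot: [[-0.399, 0.917, 0.001], [0.917, 0.399, 0.0], [-0.0, 0.001, -1.0]]
ft_force: [0.6, -0.8, -2.4]
grip_width: 0.0228
gripper_force: 80.5
```

```bash
python3 -m jog '[{"linear":[0,-0.02,0.2],"roll":0},{"linear":[0,0,0.2],"roll":0},{"linear":[0,0,0.1],"roll":0},{"linear":[0,0,0.1],"roll":0},{"linear":[0,0,0.1],"roll":0},{"linear":[0,0,0.1],"roll":0},{"linear":[0,0,0],"roll":0}]'; python3 -c "
from rig import env;o=env.observe();print(o['wrist_torque'])"
```

```text
time_s: 16.62
position: [0.5841, -0.0564, 0.1328]
tool_rot: [[-0.395, 0.919, -0.001], [0.919, 0.395, 0.0], [0.001, -0.001, -1.0]]
ft_force: [0.6, 0.7, -2.5]
grip_width: 0.0232
gripper_force: 80.5
[-0.00216419  0.01030445 -0.00453496]
```

```bash
python3 -m jog '[{"linear":[0,0,0.1],"roll":0},{"linear":[0,0,0],"roll":0.56},{"linear":[0,0,0],"roll":0.56},{"linear":[0,0,0],"roll":0.56},{"linear":[0,0,0],"roll":0.56},{"linear":[0,0,0],"roll":0.56},{"linear":[0,0,0],"roll":0.56},{"linear":[0,0,0],"roll":0.56},{"linear":[0,0,0],"roll":0.56},{"linear":[0,0,0],"roll":0.56},{"linear":[0,0,0],"roll":0}]'; python3 -c "
from rig import env;o=env.observe();print(o['wrist_torque'])"
```

```text
time_s: 17.53
position: [0.5845, -0.0562, 0.1294]
tool_rot: [[0.036, 0.999, 0.0], [0.999, -0.036, 0.0], [0.0, 0.0, -1.0]]
ft_force: [0.9, 1.0, -4.5]
grip_width: 0.0234
gripper_force: 80.2
[ 0.20809985 -0.29827174  0.10750528]
```

```bash
python3 -m jog '[{"linear":[0,0,0],"roll":-0.2},{"linear":[0,0,-0.4],"roll":0},{"linear":[0,0,-0.5],"roll":0},{"linear":[0.921,-0.303,0],"roll":0},{"linear":[0.921,-0.303,0],"roll":0},{"linear":[0,0,0],"roll":1},{"linear":[0,0,0],"roll":1},{"linear":[0,0,0],"roll":1},{"linear":[0,0,0],"roll":1},{"linear":[0,0,0],"roll":1},{"linear":[0,0,0],"roll":1},{"linear":[0,0,0],"roll":1}]' >/dev/null
python3 -m jog '[{"linear":[0,0,0],"roll":1},{"linear":[0,0,0],"roll":1},{"linear":[0,0,0],"roll":1},{"linear":[0,0,0],"roll":1},{"linear":[0,0,0],"roll":1},{"linear":[0,0,0],"roll":1},{"linear":[0,0,0],"roll":1},{"linear":[0,0,0],"roll":1},{"linear":[0,0,0],"roll":1},{"linear":[0,0,0],"roll":1},{"linear":[0,0,0],"roll":0.5},{"linear":[0,0,0],"roll":0}]'; python3 -c "
from rig import env;o=env.observe();print(o['wrist_torque'])"
```

```text
time_s: 19.53
position: [0.5614, 0.0175, 0.1659]
tool_rot: [[1.0, 0.027, 0.0], [0.027, -1.0, -0.0], [0.0, 0.0, -1.0]]
ft_force: [-0.6, 0.3, -2.7]
grip_width: 0.0233
gripper_force: 80.7
[-0.00156592  0.01246096  0.02162195]
```

```bash
python3 -m jog '[{"linear":[0,-0.01,0.2],"roll":0},{"linear":[0,0,0.2],"roll":0},{"linear":[0,0,0.1],"roll":0},{"linear":[0,0,0.1],"roll":0},{"linear":[0,0,0.1],"roll":0},{"linear":[0,0,0.1],"roll":0},{"linear":[0,0,0],"roll":0}]'; python3 -c "
from rig import env;o=env.observe();print(o['wrist_torque'])"
```

```text
time_s: 20.12
position: [0.5611, 0.0181, 0.1328]
tool_rot: [[1.0, 0.027, -0.001], [0.027, -1.0, 0.0], [-0.001, -0.0, -1.0]]
ft_force: [-1.2, -0.5, -1.6]
grip_width: 0.0233
gripper_force: 80.6
[-0.015494    0.03258902  0.03166706]
```

```bash
python3 -m jog '[{"linear":[0,0,0.1],"roll":0},{"linear":[0,0,0],"roll":0.57},{"linear":[0,0,0],"roll":0.57},{"linear":[0,0,0],"roll":0.57},{"linear":[0,0,0],"roll":0.57},{"linear":[0,0,0],"roll":0.57},{"linear":[0,0,0],"roll":0.57},{"linear":[0,0,0],"roll":0.57},{"linear":[0,0,0],"roll":0.57},{"linear":[0,0,0],"roll":0.57},{"linear":[0,0,0],"roll":0.57},{"linear":[0,0,0],"roll":0}]'; cat > t.py <<'E'
from rig import env
import numpy as np
o=env.observe();R=o["tool_rot"];print("yaw",np.degrees(np.arctan2(R[1][0],R[0][0])).round(2),"tq",np.round(o["wrist_torque"],3),"j6",np.round(o["joint_efforts"][5],3))
E
python3 t.py
```

```text
time_s: 21.12
position: [0.5614, 0.0182, 0.1293]
tool_rot: [[0.891, -0.455, -0.0], [-0.455, -0.891, 0.0], [-0.0, -0.0, -1.0]]
ft_force: [0.8, 0.4, -5.8]
grip_width: 0.023
gripper_force: 80.2
yaw -27.03 tq [ 0.158 -0.243  0.124] j6 0.825
```

```bash
for i in 1; do python3 -m jog '[{"linear":[0,0,0],"roll":0.3},{"linear":[0,0,0],"roll":0.3},{"linear":[0,0,0],"roll":0}]' >/dev/null; python3 t.py; python3 -m jog '[{"linear":[0,0,0],"roll":0.2},{"linear":[0,0,0],"roll":0}]'>/dev/null;python3 t.py; done
```

```text
yaw -29.91 tq [ 0.241 -0.26   0.196] j6 0.516
yaw -30.95 tq [ 0.353 -0.348  0.146] j6 0.33
```

```bash
python3 -m jog '[{"linear":[0,0,0],"roll":0.2},{"linear":[0,0,0],"roll":0}]' >/dev/null; python3 t.py; python3 -m jog '[{"linear":[0,0,0],"roll":0.1},{"linear":[0,0,0],"roll":0}]'>/dev/null;python3 t.py
```

```text
yaw -31.99 tq [ 0.374 -0.373  0.148] j6 0.336
yaw -32.47 tq [ 0.436 -0.412  0.156] j6 0.274
```

```bash
python3 -m jog '[{"linear":[0,0,0],"roll":0.15},{"linear":[0,0,0],"roll":0}]' >/dev/null; python3 t.py; python3 -m jog '[{"linear":[0,0,0],"roll":0.15},{"linear":[0,0,0],"roll":0}]'>/dev/null;python3 t.py
```

```text
yaw -33.24 tq [ 0.551 -0.48   0.279] j6 0.407
yaw -33.99 tq [ 0.515 -0.502  0.351] j6 0.496
```

```bash
python3 -m jog '[{"linear":[0,0,0],"roll":0.08},{"linear":[0,0,0],"roll":0}]' >/dev/null; python3 t.py; python3 -m jog '[{"linear":[0,0,0],"roll":0}]';python3 t.py
```

```text
yaw -34.37 tq [ 0.553 -0.575  0.365] j6 0.476
time_s: 22.45
position: [0.5615, 0.0181, 0.1297]
tool_rot: [[0.826, -0.564, 0.0], [-0.564, -0.826, 0.0], [0.0, -0.0, -1.0]]
ft_force: [3.0, 3.3, -8.2]
grip_width: 0.0232
gripper_force: 80.2
yaw -34.35 tq [ 0.568 -0.605  0.342] j6 0.416
```

```bash
python3 -m jog '[{"linear":[0,0,0],"roll":-0.6},{"linear":[0,0,-0.4],"roll":0},{"linear":[0,0,-0.5],"roll":0},{"linear":[0.063,0.913,0],"roll":0},{"linear":[0.063,0.913,0],"roll":0},{"linear":[0.063,0.913,0],"roll":0},{"linear":[0,0,0],"roll":-1},{"linear":[0,0,0],"roll":-1},{"linear":[0,0,0],"roll":-1},{"linear":[0,0,0],"roll":-1},{"linear":[0,0,0],"roll":-1},{"linear":[0,0,0],"roll":-1}]'>/dev/null
python3 -m jog '[{"linear":[0,0,0],"roll":-0.55},{"linear":[0,0,0],"roll":0},{"linear":[0,0,0],"roll":0}]'; python3 t.py
```

```text
time_s: 23.7
position: [0.5107, -0.0798, 0.1662]
tool_rot: [[1.0, 0.022, 0.0], [0.022, -1.0, -0.001], [0.0, 0.001, -1.0]]
ft_force: [1.0, -0.2, -2.1]
grip_width: 0.023
gripper_force: 80.7
yaw 1.27 tq [-0.016  0.052 -0.014] j6 -0.178
```

```bash
python3 -m jog '[{"linear":[0,-0.01,0.2],"roll":0},{"linear":[0,0,0.2],"roll":0},{"linear":[0,0,0.1],"roll":0},{"linear":[0,0,0.1],"roll":0},{"linear":[0,0,0.1],"roll":0},{"linear":[0,0,0.1],"roll":0},{"linear":[0,0,0],"roll":0}]'; python3 t.py
```

```text
time_s: 24.28
position: [0.5105, -0.079, 0.1329]
tool_rot: [[1.0, 0.024, -0.001], [0.024, -1.0, 0.001], [-0.001, -0.001, -1.0]]
ft_force: [-1.6, 0.1, -3.5]
grip_width: 0.023
gripper_force: 80.8
yaw 1.39 tq [ 0.013 -0.025 -0.032] j6 0.002
```

```bash
python3 -m jog '[{"linear":[0,0,0.1],"roll":0},{"linear":[0,0,0],"roll":0.64},{"linear":[0,0,0],"roll":0.64},{"linear":[0,0,0],"roll":0.64},{"linear":[0,0,0],"roll":0.64},{"linear":[0,0,0],"roll":0.64},{"linear":[0,0,0],"roll":0.64},{"linear":[0,0,0],"roll":0.64},{"linear":[0,0,0],"roll":0.64},{"linear":[0,0,0],"roll":0.64},{"linear":[0,0,0],"roll":0.4},{"linear":[0,0,0],"roll":0}]'; python3 t.py;  python3 -m jog '[{"linear":[0,0,0],"roll":0.2},{"linear":[0,0,0],"roll":0}]' >/dev/null; python3 t.py
```

```text
time_s: 25.28
position: [0.5109, -0.0793, 0.1294]
tool_rot: [[0.871, -0.492, 0.0], [-0.492, -0.871, -0.001], [0.0, 0.0, -1.0]]
ft_force: [1.5, -1.5, -5.6]
grip_width: 0.0233
gripper_force: 80.4
yaw -29.46 tq [-0.363 -0.195  0.173] j6 0.679
yaw -30.41 tq [-0.467 -0.182  0.138] j6 0.341
```

```bash
for k in 1; do python3 -m jog '[{"linear":[0,0,0],"roll":0.3},{"linear":[0,0,0],"roll":0}]' >/dev/null; python3 t.py; python3 -m jog '[{"linear":[0,0,0],"roll":0.15},{"linear":[0,0,0],"roll":0}]'>/dev/null;python3 t.py; done
```

```text
yaw -31.92 tq [-0.579 -0.172  0.141] j6 0.46
yaw -32.66 tq [-0.584 -0.195  0.165] j6 0.338
```

```bash
python3 -m jog '[{"linear":[0,0,0],"roll":0.15},{"linear":[0,0,0],"roll":0}]' >/dev/null; python3 t.py; python3 -m jog '[{"linear":[0,0,0],"roll":0.12},{"linear":[0,0,0],"roll":0}]'>/dev/null;python3 t.py
```

```text
yaw -33.43 tq [-0.724 -0.188  0.296] j6 0.426
yaw -34.03 tq [-0.763 -0.25   0.358] j6 0.471
```

```bash
python3 -m jog '[{"linear":[0,0,0],"roll":0.08},{"linear":[0,0,0],"roll":0},{"linear":[0,0,0],"roll":0}]' >/dev/null; python3 t.py
python3 -m jog '[{"linear":[0,0,0],"roll":-0.6},{"linear":[0,0,-0.4],"roll":0},{"linear":[0,0,-0.5],"roll":0},{"linear":[-0.73,-0.638,0],"roll":0},{"linear":[-0.73,-0.638,0],"roll":0},{"linear":[0,0,0],"roll":-1},{"linear":[0,0,0],"roll":-1},{"linear":[0,0,0],"roll":-1},{"linear":[0,0,0],"roll":-1},{"linear":[0,0,0],"roll":-1},{"linear":[0,0,0],"roll":-1},{"linear":[0,0,0],"roll":-1}]'>/dev/null
python3 -m jog '[{"linear":[0,0,0],"roll":-1},{"linear":[0,0,0],"roll":-1},{"linear":[0,0,0],"roll":-1},{"linear":[0,0,0],"roll":-1},{"linear":[0,0,0],"roll":-1},{"linear":[0,0,0],"roll":-1},{"linear":[0,0,0],"roll":-1},{"linear":[0,0,0],"roll":-1},{"linear":[0,0,0],"roll":-1},{"linear":[0,0,0],"roll":-1},{"linear":[0,0,0],"roll":-1},{"linear":[0,0,0],"roll":-1}]'>/dev/null
python3 -m jog '[{"linear":[0,0,0],"roll":-1},{"linear":[0,0,0],"roll":-1},{"linear":[0,0,0],"roll":-1},{"linear":[0,0,0],"roll":-1},{"linear":[0,0,0],"roll":-1},{"linear":[0,0,0],"roll":-0.56},{"linear":[0,0,0],"roll":0},{"linear":[0,0,0],"roll":0}]'; python3 t.py
```

```text
yaw -34.39 tq [-0.852 -0.207  0.392] j6 0.422
time_s: 29.03
position: [0.4875, -0.0047, 0.1661]
tool_rot: [[-0.022, 1.0, 0.0], [1.0, 0.022, 0.001], [0.001, 0.0, -1.0]]
ft_force: [-0.1, 0.6, -3.5]
grip_width: 0.0231
gripper_force: 80.7
yaw 91.28 tq [-0.024  0.008  0.026] j6 -0.18
```

```bash
python3 -m jog '[{"linear":[-0.01,0,0.2],"roll":0},{"linear":[0,0,0.2],"roll":0},{"linear":[0,0,0.1],"roll":0},{"linear":[0,0,0.1],"roll":0},{"linear":[0,0,0.1],"roll":0},{"linear":[0,0,0.1],"roll":0},{"linear":[0,0,0],"roll":0}]'; python3 t.py
```

```text
time_s: 29.62
position: [0.4873, -0.0054, 0.1329]
tool_rot: [[-0.024, 1.0, -0.001], [1.0, 0.024, 0.0], [0.0, -0.001, -1.0]]
ft_force: [0.5, -0.4, -2.8]
grip_width: 0.023
gripper_force: 80.8
yaw 91.38 tq [-0.023 -0.004 -0.012] j6 0.002
```

```bash
python3 -m jog '[{"linear":[0,0,0.1],"roll":0},{"linear":[0,0,0],"roll":0.64},{"linear":[0,0,0],"roll":0.64},{"linear":[0,0,0],"roll":0.64},{"linear":[0,0,0],"roll":0.64},{"linear":[0,0,0],"roll":0.64},{"linear":[0,0,0],"roll":0.64},{"linear":[0,0,0],"roll":0.64},{"linear":[0,0,0],"roll":0.64},{"linear":[0,0,0],"roll":0.64},{"linear":[0,0,0],"roll":0.4},{"linear":[0,0,0],"roll":0}]'; python3 t.py;  python3 -m jog '[{"linear":[0,0,0],"roll":0.3},{"linear":[0,0,0],"roll":0}]' >/dev/null; python3 t.py
```

```text
time_s: 30.62
position: [0.4874, -0.0053, 0.1293]
tool_rot: [[0.492, 0.871, -0.001], [0.871, -0.492, 0.0], [-0.0, -0.001, -1.0]]
ft_force: [0.4, -0.2, -5.3]
grip_width: 0.023
gripper_force: 80.4
yaw 60.54 tq [ 0.088 -0.074  0.169] j6 0.678
yaw 59.12 tq [ 0.098 -0.011  0.129] j6 0.466
```

```bash
python3 -m jog '[{"linear":[0,0,0],"roll":0.15},{"linear":[0,0,0],"roll":0}]' >/dev/null; python3 t.py; python3 -m jog '[{"linear":[0,0,0],"roll":0.15},{"linear":[0,0,0],"roll":0}]'>/dev/null;python3 t.py
```

```text
yaw 58.35 tq [0.158 0.067 0.17 ] j6 0.291
yaw 57.57 tq [0.215 0.089 0.128] j6 0.305
```

```bash
python3 -m jog '[{"linear":[0,0,0],"roll":0.15},{"linear":[0,0,0],"roll":0}]' >/dev/null; python3 t.py; python3 -m jog '[{"linear":[0,0,0],"roll":0.12},{"linear":[0,0,0],"roll":0}]'>/dev/null;python3 t.py
```

```text
yaw 56.81 tq [0.218 0.16  0.208] j6 0.4
yaw 56.22 tq [0.302 0.171 0.345] j6 0.442
```

```bash
python3 -m jog '[{"linear":[0,0,0],"roll":0.11},{"linear":[0,0,0],"roll":0},{"linear":[0,0,0],"roll":0}]' >/dev/null; python3 t.py
python3 -m jog '[{"linear":[0,0,0],"roll":-0.6},{"linear":[0,0,-0.4],"roll":0},{"linear":[0,0,-0.5],"roll":0},{"linear":[0.06,0.911,0],"roll":0},{"linear":[0.06,0.911,0],"roll":0},{"linear":[0.06,0.911,0],"roll":0},{"linear":[0,0,0],"roll":-1},{"linear":[0,0,0],"roll":-1},{"linear":[0,0,0],"roll":-1},{"linear":[0,0,0],"roll":-1},{"linear":[0,0,0],"roll":-1},{"linear":[0,0,0],"roll":-1}]'>/dev/null
python3 -m jog '[{"linear":[0,0,0],"roll":-0.55},{"linear":[0,0,0],"roll":0},{"linear":[0,0,0],"roll":0}]'; python3 t.py
```

```text
yaw 55.7 tq [0.365 0.206 0.357] j6 0.416
time_s: 32.95
position: [0.5852, -0.0564, 0.1663]
tool_rot: [[-0.023, 1.0, 0.002], [1.0, 0.023, -0.001], [-0.001, 0.002, -1.0]]
ft_force: [0.3, 0.5, -3.0]
grip_width: 0.0229
gripper_force: 80.8
yaw 91.32 tq [ 0.023 -0.003 -0.029] j6 -0.178
```

```bash
python3 -m jog '[{"linear":[0,-0.01,0.2],"roll":0},{"linear":[0,0,0.2],"roll":0},{"linear":[0,0,0.1],"roll":0},{"linear":[0,0,0.1],"roll":0},{"linear":[0,0,0.1],"roll":0},{"linear":[0,0,0.1],"roll":0},{"linear":[0,0,0],"roll":0}]'; python3 t.py
```

```text
time_s: 33.53
position: [0.584, -0.0561, 0.1328]
tool_rot: [[-0.025, 1.0, -0.001], [1.0, 0.025, 0.0], [0.0, -0.001, -1.0]]
ft_force: [0.3, 0.1, -2.6]
grip_width: 0.023
gripper_force: 80.9
yaw 91.44 tq [-0.032  0.048 -0.002] j6 0.002
```

```bash
python3 -m jog '[{"linear":[0,0,0.1],"roll":0},{"linear":[0,0,0],"roll":0.64},{"linear":[0,0,0],"roll":0.64},{"linear":[0,0,0],"roll":0.64},{"linear":[0,0,0],"roll":0.64},{"linear":[0,0,0],"roll":0.64},{"linear":[0,0,0],"roll":0.64},{"linear":[0,0,0],"roll":0.64},{"linear":[0,0,0],"roll":0.64},{"linear":[0,0,0],"roll":0.64},{"linear":[0,0,0],"roll":0.4},{"linear":[0,0,0],"roll":0}]'; python3 t.py;  python3 -m jog '[{"linear":[0,0,0],"roll":0.3},{"linear":[0,0,0],"roll":0}]' >/dev/null; python3 t.py;  python3 -m jog '[{"linear":[0,0,0],"roll":0.15},{"linear":[0,0,0],"roll":0}]' >/dev/null; python3 t.py
```

```text
time_s: 34.53
position: [0.5847, -0.0561, 0.1294]
tool_rot: [[0.491, 0.871, 0.001], [0.871, -0.491, 0.0], [0.001, 0.001, -1.0]]
ft_force: [1.9, 0.7, -5.4]
grip_width: 0.0232
gripper_force: 80.5
yaw 60.58 tq [ 0.114 -0.561  0.154] j6 0.68
yaw 59.17 tq [ 0.102 -0.654  0.178] j6 0.469
yaw 58.41 tq [ 0.152 -0.8    0.117] j6 0.293
```

```bash
python3 -m jog '[{"linear":[0,0,0],"roll":0.15},{"linear":[0,0,0],"roll":0}]' >/dev/null; python3 t.py; python3 -m jog '[{"linear":[0,0,0],"roll":0.12},{"linear":[0,0,0],"roll":0}]'>/dev/null;python3 t.py
```

```text
yaw 57.62 tq [ 0.04  -0.891  0.209] j6 0.304
yaw 57.02 tq [ 0.093 -1.069  0.254] j6 0.354
```

```bash
python3 -m jog '[{"linear":[0,0,0],"roll":0.12},{"linear":[0,0,0],"roll":0}]' >/dev/null; python3 t.py; python3 -m jog '[{"linear":[0,0,0],"roll":0.08},{"linear":[0,0,0],"roll":0},{"linear":[0,0,0],"roll":0}]';python3 t.py
```

```text
yaw 56.41 tq [ 0.088 -1.138  0.308] j6 0.423
time_s: 35.62
position: [0.5845, -0.0562, 0.1298]
tool_rot: [[0.559, 0.829, 0.001], [0.829, -0.559, -0.0], [0.0, 0.0, -1.0]]
ft_force: [5.4, 0.4, -7.5]
grip_width: 0.0236
gripper_force: 80.5
yaw 56.04 tq [ 0.065 -1.233  0.346] j6 0.367
```

```bash
python3 -m jog '[{"linear":[0,0,0],"roll":0.06},{"linear":[0,0,0],"roll":0},{"linear":[0,0,0],"roll":0}]' >/dev/null; python3 t.py
python3 -m jog '[{"linear":[0,0,0],"roll":-0.6},{"linear":[0,0,-0.4],"roll":0},{"linear":[0,0,-0.7],"roll":0},{"linear":[0,0,-0.8],"roll":0},{"linear":[-0.338,-0.728,0],"roll":0},{"linear":[-0.338,-0.728,0],"roll":0},{"linear":[-0.338,-0.728,0],"roll":0},{"linear":[-0.338,-0.728,0],"roll":0},{"linear":[0,0,0],"roll":1},{"linear":[0,0,0],"roll":1},{"linear":[0,0,0],"roll":1},{"linear":[0,0,0],"roll":1}]'>/dev/null
python3 -m jog '[{"linear":[0,0,0],"roll":1},{"linear":[0,0,0],"roll":1},{"linear":[0,0,0],"roll":1},{"linear":[0,0,0],"roll":1},{"linear":[0,0,0],"roll":1},{"linear":[0,0,0],"roll":1},{"linear":[0,0,0],"roll":0.1},{"linear":[0,0,0],"roll":0},{"linear":[0,0,0],"roll":0}]'
python3 look.py w7; python3 - <<'E'
import cv2,numpy as np
g=cv2.cvtColor(cv2.imread("pics/w7r.png"),cv2.COLOR_BGR2GRAY)
for i,(x,y,e) in enumerate([(88,177,-27.8),(182,470,62.2),(470,385,-27.8),(375,85,62.2)]):
    x0,y0=max(x-100,0),max(y-100,0); w=g[y0:y+100,x0:x+100]
    for t in(80,95):
        n,l,s,_=cv2.connectedComponentsWithStats((w<t).astype(np.uint8))
        k=[j for j in range(1,n) if 1500<s[j,4]<9000]
        for j in k:
            p=np.argwhere(l==j); (c,sz,a)=cv2.minAreaRect(p[:,::-1].astype(np.float32))
            ev,V=np.linalg.eigh(np.cov((p-p.mean(0)).T)); d=V[:,1]; print(i+1,t,s[j,4],"yaw",np.degrees(np.arctan2(-d[1],-d[0])).round(1)%180,"exp",e%180,"ctr",(p.mean(0)[::-1]+[x0,y0]).round(0),"rect",np.round(sz))
E
```

```text
yaw 55.75 tq [ 0.114 -1.215  0.397] j6 0.398
time_s: 37.62
position: [0.4563, -0.0419, 0.2058]
tool_rot: [[0.989, 0.146, -0.001], [0.146, -0.989, 0.0], [-0.001, -0.0, -1.0]]
ft_force: [-0.1, 0.4, -2.5]
grip_width: 0.023
gripper_force: 81.0
[ 0.4564 -0.0419  0.2058] yaw 8.35
1 80 8333 yaw 152.7 exp 152.2 ctr [ 94. 184.] rect [ 82. 168.]
1 95 1562 yaw 154.4 exp 152.2 ctr [ 15. 100.] rect [47. 72.]
2 80 7813 yaw 62.599999999999994 exp 62.2 ctr [183. 463.] rect [166.  74.]
2 95 8724 yaw 62.8 exp 62.2 ctr [182. 463.] rect [171.  78.]
3 80 2300 yaw 152.5 exp 152.2 ctr [449. 367.] rect [ 39. 160.]
3 95 3229 yaw 152.4 exp 152.2 ctr [449. 367.] rect [ 46. 163.]
```

Screws 1–3 measure at their stops (152.7°, 62.7° and 152.5°, against 152.2°, 62.2° and 152.2°), and screw 4's torque showed it reach its stop too. Now the wrench goes back to the stand.

```bash
python3 -m jog '[{"linear":[0.27,-0.925,0],"roll":0},{"linear":[0.27,-0.925,0],"roll":0},{"linear":[0.27,-0.925,0],"roll":0},{"linear":[0.27,-0.925,0],"roll":0},{"linear":[0.27,-0.925,0],"roll":0},{"linear":[0.27,-0.925,0],"roll":0},{"linear":[0.27,-0.925,0],"roll":0},{"linear":[0.27,-0.925,0],"roll":0},{"linear":[0.27,-0.925,0],"roll":-0.03},{"linear":[0,0,0],"roll":0},{"linear":[0,0,0],"roll":0}]'; python3 t.py
```

```text
time_s: 38.58
position: [0.5047, 0.3031, 0.205]
tool_rot: [[0.989, 0.15, -0.001], [0.15, -0.989, -0.001], [-0.001, 0.0, -1.0]]
ft_force: [-0.3, -1.0, -2.4]
grip_width: 0.0228
gripper_force: 81.1
yaw 8.64 tq [-0.01   0.065 -0.006] j6 0.154
```

```bash
python3 -m jog '[{"linear":[0,0.03,0.6],"roll":0},{"linear":[0,0,0.8],"roll":0},{"linear":[0,0,0.6],"roll":0},{"linear":[0,0,0.3],"roll":0},{"linear":[0,0,0],"roll":0},{"linear":[0,0,0],"roll":0},{"linear":[0,0,0.15],"roll":0},{"linear":[0,0,0.15],"roll":0},{"linear":[0,0,0.15],"roll":0},{"linear":[0,0,0],"roll":0}]'; python3 t.py
```

```text
time_s: 39.42
position: [0.5049, 0.3001, 0.0947]
tool_rot: [[0.989, 0.146, -0.002], [0.146, -0.989, -0.001], [-0.002, 0.0, -1.0]]
ft_force: [-0.0, -0.7, -2.7]
grip_width: 0.023
gripper_force: 80.9
yaw 8.4 tq [-0.007  0.02   0.021] j6 -0.003
```

```bash
python3 -m jog '[{"linear":[0,-0.025,0.15],"roll":0},{"linear":[0,0,0.15],"roll":0},{"linear":[0,0,0.1],"roll":0},{"linear":[0,0,0.05],"roll":0},{"linear":[0,0,0],"roll":0}]'
```

```text
time_s: 39.83
position: [0.5049, 0.3013, 0.0771]
tool_rot: [[0.989, 0.146, -0.001], [0.146, -0.989, -0.0], [-0.001, 0.0, -1.0]]
ft_force: [-0.6, 0.0, -2.9]
grip_width: 0.0229
gripper_force: 81.0
```

```bash
python3 -m jog '[{"linear":[0,0,0.04],"roll":0},{"linear":[0,0,0.03],"roll":0},{"linear":[0,0,0],"roll":0}]'
```

```text
time_s: 40.08
position: [0.5052, 0.3013, 0.0748]
tool_rot: [[0.989, 0.146, -0.0], [0.146, -0.989, -0.0], [-0.0, 0.0, -1.0]]
ft_force: [0.5, -0.2, -3.2]
grip_width: 0.0229
gripper_force: 81.0
```

```bash
python3 -m jog '[{"linear":[0,0,0.02],"roll":0},{"linear":[0,0,0.02],"roll":0},{"linear":[0,0,0],"roll":0}]'
```

```text
time_s: 40.33
position: [0.5054, 0.3014, 0.0742]
tool_rot: [[0.989, 0.146, 0.001], [0.146, -0.989, 0.0], [0.001, -0.0, -1.0]]
ft_force: [-0.6, -0.5, 3.9]
grip_width: 0.0231
gripper_force: 82.1
```

It stands on the well floor at the same height as at the pick (contact force is up by about 7 N). Releasing.

```bash
python3 -m jog '[{"linear":[0,0,0],"roll":0},{"linear":[0,0,0],"roll":0},{"linear":[0,0,0],"roll":0},{"linear":[0,0,0],"roll":0},{"linear":[0,0,0],"roll":0},{"linear":[0,0,-0.2],"roll":0},{"linear":[0,0,-0.6],"roll":0},{"linear":[0,0,-0.9],"roll":0},{"linear":[0,0,-0.9],"roll":0},{"linear":[0,0,-0.9],"roll":0},{"linear":[0,0,-0.5],"roll":0},{"linear":[0,0,0],"roll":0}]' 0.1 60
python3 - <<'E'
from h import *
for n in("side","wrist"):
    c,im=shot(n,n+"9"); globals()[n]=im
c=optics.calibration("side"); u,v=proj(c,[[.5,.3,.06]])[0].astype(int)
a=cv2.resize(side[v-60:v+60,max(u-50,0):u+50],None,fx=4,fy=4,interpolation=cv2.INTER_CUBIC)[:480,:400]
b=cv2.resize(wrist[60:360,130:380],(400,480))
cv2.imwrite("pics/c9.png",np.hstack([a,b]))
E
```

```text
time_s: 41.33
position: [0.5065, 0.3019, 0.2392]
tool_rot: [[0.989, 0.146, 0.009], [0.146, -0.989, 0.003], [0.01, -0.002, -1.0]]
ft_force: [0.0, 0.2, 0.5]
grip_width: 0.0472
gripper_force: 0.0
```

View pics/c9.png

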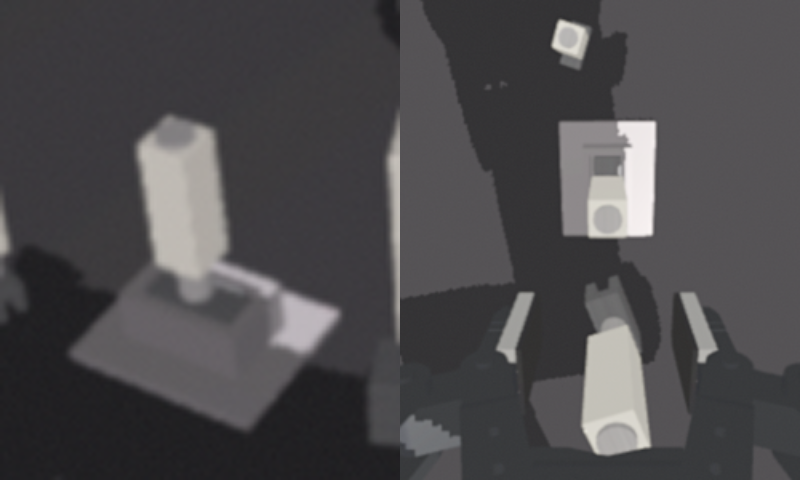

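The wrench stands upright in the well (side crop (185,200), wrist crop (607,215)), and the gripper is clear of it. I'm handing in.

```bash
python3 -c "
from rig import env;print(env.close_job())"
```

```text
the job is handed in; nothing more can be done
None
```

The job is handed in at about 41 s: all four screws were turned about half way and then home against their stops (1-3-2-4 each pass, about 0.36–0.40 N m at the end), and the wrench stands upright and released in its stand; screw 4's stop, and its half turn and those of screws 2 and 3, rest on torque and wrench angle, not a picture.

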